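# Tidy the bench after a practical

## Robot

A 6-joint arm with a two-finger parallel gripper is mounted at the origin on a cart in front of the work surface, level with it; the furniture and walls round the work are solid. World frame = base frame: x ahead of the robot, y to its left, z up, the work surface at z = 0. Lengths are in m, angles in rad, forces in N, time in s.
With the tool pointing down it reaches from about 0.275 to 0.875 m from the base axis. Payload 12.5 kg.
Tool frame: the origin (TCP) lies on the centre line of the jaws, within the pads' length; the fingertips stand 17 mm ahead of it and the grasp point (between the pads) lies 2 mm behind it; z points along the fingers, y is the line along which they close (so a half turn about z gives the same grasp; the last joint's range is limited). The gripper opens to 85 mm and grips with 20 to 120 N. Pads are 22 mm wide; open, the fingers measure 114 mm over their backs; the gripper's body (76 mm by 85 mm) begins 54 mm behind the grasp point. The pads swing forward as they close: fully open they stand 13 mm farther back than shut.
Start: joints at [1.045, 0.351, 1.652, -0, 1.139, -0.085], TCP at [0.235, 0.497, 0.248] pointing down, gripper open.
Joint ranges: [-2.75, 2.75], [-0.79, 2.1], [0.01, 2.65], [-1.57, 4.71], [0.07, 3.14], [-2.87, 2.87]. Speed limits (rad/s): [2.22, 2.22, 2.79, 3.14, 3.14, 3.14].

## Interface

Orientations are given as [roll, pitch, yaw] about the fixed x, y, z axes, in that order (R = Rz(yaw) Ry(pitch) Rx(roll)).
In Python, from workcell import ctrl gives the robot as it stands.
- The arm moves only by the tool servo_tool, never from a script. Its argument "plan" is a list of rows, each a list of 6 numbers: the shift along the tool's x, y, z each as a share of 0.1 m, from -1 to 1, then the turn, a rotation vector about the tool's x, y, z each as a share of 90 degrees, from -1 to 1. A call has 1 to 10 rows; each row is the pose to reach, as a shift and turn from the pose commanded when the call began, along the tool's axes at that moment; what a row does not reach only later rows make up. A row lasts 1/10 s, in which the tool goes at most 50 mm and 8.59 degrees, less where a joint would pass 70% of its speed; a pose out of reach is approached as far as the arm can. A call with a number of a shift or a turn outside -1 to 1 is refused whole. A call with a gripper value outside its range is refused whole. "fingers" is the gripper command: -1 is shut, 1 is fully open, values between are in proportion, set as the call begins (left out, the last holds). The fingers move at their own pace and stop on an object; "grip_force" is the grip in N (left out, the last holds). Time passes only in rows, so rows that repeat a pose let the fingers close. It gives the time, the measured TCP pose, the force, the opening and the grip force at its end, in the units of the state.
- ctrl.read_state(): the state, without advancing time (a new reading comes with each control period).
- ctrl.snapshot(name): name is "side" or "top"; returns a dict with "color" (480x640x3 uint8, blue, green, red), "depth" (480x640 float32, m along the optical axis (not along the pixel's ray), 0 where there is no reading), "vfov" (degrees; the focal length in pixels is half the picture's height over the tangent of half this angle, whatever the lens; pixels are square), "cx", "cy" (the principal point, pixels), "extrinsics" (4x4, takes a point from camera to world coordinates). Camera axes: x right, y down, z forward; pixel columns grow to the right and rows downward; lengths in m; the calibration is good to about 2 mm. A picture is of the moment at which its call begins.
- ctrl.job_done(): hands the job in; it is judged then, once.
The state is a dict: "clock": time; "joint_positions": joint angles; "qvel": joint speeds; "tau": joint torques, N m; "tool_pos": TCP position; "ee_rot": TCP orientation; "contact_force": force on the tool from outside, world axes, zero at the start; "ft_torque": the same for the moment, N m; "opening": opening from 0.0 (shut) to 1.0 (fully open); "grasp_force": force on a finger pad.
Only numpy, scipy, OpenCV 4.12 (cv2) and the standard library are available. Lean on these libraries where they do the work, as an engineer would, in place of code of your own. Each camera call takes 0.05 s, during which the arm holds its last target. There are 200 camera calls.

## Task

Tidy up after the practical by sorting the five things in front of the trays: the forceps and the dissecting needle lie flat inside the steel tray, the eraser goes in the blue tray with the pencil, and the two dropping bottles (amber and clear) stand side by side in the yellow tray. Keep the bottles upright and set them down rather than drop them, and leave the conical flask and the roll of tape where they are.

Things in the scene. Friction and masses are not known exactly. Their poses are not given: they have to be found in the camera images.
- steel_tray: the grey stainless-steel instrument tray: shallow open tray, 160 mm (its x) by 190 mm (its y) outside and 30 mm high with a rolled rim 2 mm wider all round, walls 3 mm thick, raised inner floor 15 mm above the bench; does not move. Origin: centre of its underside, z up. Empty at the start.
- yellow_tray: the yellow plastic bottle tray: shallow open tray, 160 mm (its x) by 190 mm (its y) outside and 30 mm high with a rolled rim 2 mm wider all round, walls 3 mm thick, raised inner floor 15 mm above the bench; does not move. Origin: centre of its underside, z up. Empty at the start.
- blue_tray: the blue plastic stationery tray: shallow open tray, 160 mm (its x) by 190 mm (its y) outside and 30 mm high with a rolled rim 2 mm wider all round, walls 3 mm thick, raised inner floor 15 mm above the bench; does not move. Origin: centre of its underside, z up. A green pencil is fixed in it along y at x = +60 mm (7 mm wide, 8 mm high, on its floor); the rest is free.
- forceps_center (a point): steel straight forceps lying on the bench, 123 mm long (along its y), 15 mm wide at the middle (x), 10 mm high; rigid. Point: centre, 5 mm above its underside. Gripped across x at its middle.
- needle_center (a point): dissecting needle lying on the bench: a turned wooden grip 92 mm long (along its y) and 8 mm thick, with a thin steel point towards -y; 137 mm long in all. Point: the middle of the wooden grip, 4 mm above its underside (the grip runs 46 mm either way along y, the point ends 92 mm away towards -y). It does not roll. Gripped across x.
- eraser_center (a point): white and blue eraser lying on the bench, 21 mm (x) by 47 mm (y) by 12 mm high. Point: its centre.
- amber_bottle_center (a point): dropping bottle of amber glass standing upright, 120 mm high: round body 39 mm in diameter up to 72 mm, above it a black cap 24 mm in diameter up to 85 mm, then a dark rubber teat 15 mm in diameter up to 120 mm; cap and teat are fast. Point: on its axis, 60 mm above its foot; z up.
- clear_bottle_center (a point): dropping bottle of clear glass, otherwise like the amber one: 120 mm high, body 39 mm in diameter up to 72 mm, black cap 24 mm in diameter up to 85 mm, dark teat 15 mm in diameter. Point: on its axis, 60 mm above its foot; z up.
- flask_center (a point): bystander: conical flask with blue contents, 61 mm in diameter at the foot, 99 mm high; loose, to be left alone. Point: on its axis, 50 mm above the bench.
- tape_center (a point): bystander: roll of tan tape lying flat, 96 mm in diameter, 48 mm high; loose, to be left alone. Point: its centre.

How it is judged:
By the outcome, as a careful person would: the job done as asked, in the order asked, and still so for the second after the job is handed in, with the robot touching nothing.
It also fails if it takes over 120 s, if anything falls off the work surface, if the arm or the gripper's body presses on something with over 40 N, if the wrist force passes 120 N, or if a joint passes its speed limit or range.

## Working session

There is one attempt and no reset: what is moved stays moved. The work goes in short steps, Python scripts to look and compute and a tool call to move; the robot and the scene stay as the last step left them, time stands still between calls to the robot, and variables do not carry over. Pictures are saved under pics/ and viewed, at most 14 in all, crops included, and the job is handed in when it is done.

Besides the shell and the picture viewer there is one more tool, called after "Call:" as a command line: name --pt "numbers of a row" for each row, then --argument value for the rest. servo_tool: Moves the arm, as the interface text tells. Shift numbers are shares of 0.1 m and turn numbers shares of 90 degrees, none past 1 either way. Its arguments: {"type":"object","properties":{"plan":{"type":"array"},"fingers":{"type":"number"},"grip_force":{"type":"number"}},"required":["plan"]}

```bash
mkdir -p pics; ls
cat > h.py <<'E'
import numpy as np, cv2
from workcell import ctrl
def snap(n):
    s=ctrl.snapshot(n); s['f']=240/np.tan(np.radians(s['vfov'])/2); return s
def ray(s,u,v,z):
    E=np.array(s['extrinsics']); d=E[:3,:3]@np.array([(u-s['cx'])/s['f'],(v-s['cy'])/s['f'],1]); o=E[:3,3]
    return o+d*(z-o[2])/d[2]
def cloud(s):
    v,u=np.mgrid[:480,:640]; d=s['depth']; E=np.array(s['extrinsics'])
    P=np.stack([(u-s['cx'])/s['f']*d,(v-s['cy'])/s['f']*d,d],-1)
    return P@E[:3,:3].T+E[:3,3]
def pix(s,p):
    E=np.linalg.inv(s['extrinsics']); q=E[:3,:3]@np.array(p)+E[:3,3]
    return q[:2]/q[2]*s['f']+[s['cx'],s['cy']]
E
python3 - <<'E'
from h import *
for n in('top','side'):
    s=snap(n); cv2.imwrite(f'pics/{n}0.png',s['color']); print(n,s['vfov'],s['cx'],s['cy'],np.round(s['extrinsics'],3).tolist(),(s['depth']==0).mean())
s=ctrl.read_state(); print(s)
E
```

```text
pics
top 43.589767922522675 325.7825403175567 236.8974341803604 [[0.021, -0.983, 0.183, 0.222], [-1.0, -0.022, -0.006, 0.008], [0.01, -0.182, -0.983, 1.622], [0.0, 0.0, 0.0, 1.0]] 0.0041796875
side 54.3964091649169 321.4841734709773 242.22847250113773 [[0.952, -0.201, 0.231, 0.231], [-0.306, -0.615, 0.726, -0.81], [-0.004, -0.762, -0.647, 0.8], [0.0, 0.0, 0.0, 1.0]] 0.007203776041666667
{'clock': 0.1, 'joint_positions': array([ 1.04538572e+00,  3.51206474e-01,  1.65229259e+00,  9.36355655e-08,
        1.13906941e+00, -8.45839439e-02]), 'qvel': array([ 1.34321843e-04, -1.14854570e-03, -9.94204787e-04,  1.28623397e-03,
        2.31918701e-04, -2.92796532e-05]), 'tau': array([-9.04995559e-04, -5.06836724e+01, -2.91866702e+01, -2.04077310e-04,
        2.75156359e-03, -1.84663293e-05]), 'tool_pos': array([0.2345252 , 0.49722446, 0.24782469]), 'ee_rot': array([-3.14062032e+00, -8.25254394e-05,  2.70076591e+00]), 'contact_force': array([ 0.22960142, -0.32790156, -0.09013789]), 'ft_torque': array([ 0.0171853 , -0.01057564,  0.01832922]), 'grasp_force': 0.0, 'opening': 0.9997910453728314}
```

View pics/top0.png

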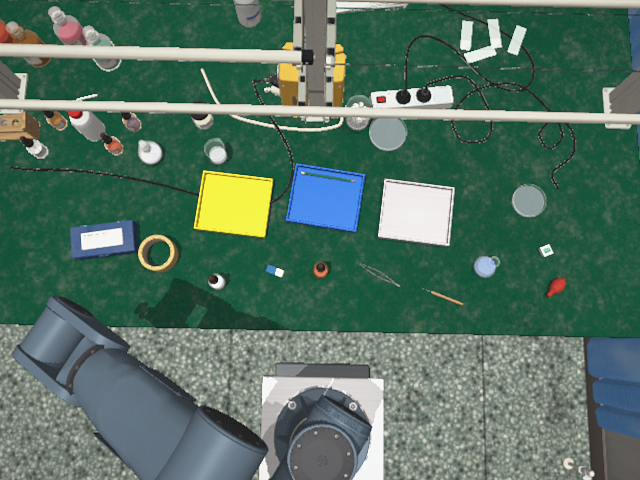

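View pics/side0.png

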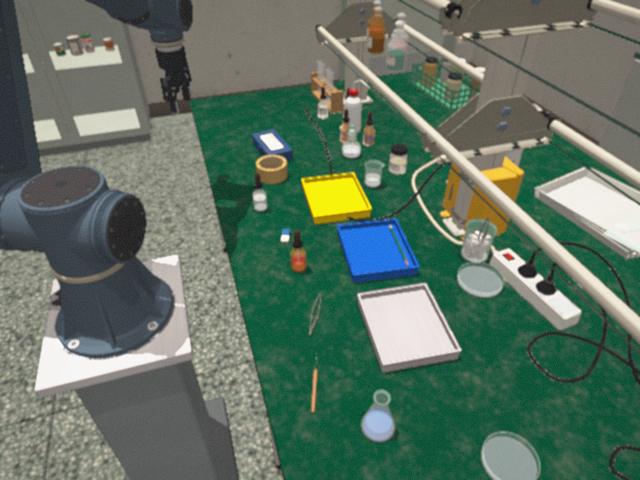

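The top view shows the yellow (235,204), blue (326,198) and steel (416,212) trays. The clear bottle is at (217,282), eraser (275,271), amber bottle (320,269), forceps (380,275), needle (445,297), flask (486,266) and tape (158,253). The side view shows the same things, with rails above the back of the bench.

```bash
cat > meas.py <<'E'
from h import *
s=snap('top'); C=cloud(s); bgr=s['color'].astype(int); hsv=cv2.cvtColor(s['color'],cv2.COLOR_BGR2HSV)
B,G,R=bgr[...,0],bgr[...,1],bgr[...,2]
ng=~((G>R+15)&(G>B+8))   # not green bench
def comp(m,box):
    u0,v0,u1,v1=box; k=np.zeros(m.shape,np.uint8); k[v0:v1,u0:u1]=m[v0:v1,u0:u1]
    n,l,st,c=cv2.connectedComponentsWithStats(k); i=1+st[1:,4].argmax(); return (l==i)
def rect(m,z):
    c=np.array(np.nonzero(m)[::-1]).T; P=np.array([ray(s,u,v,z)[:2] for u,v in c],np.float32)
    r=cv2.minAreaRect(P*1000); return r,np.round(cv2.boxPoints(r)).tolist(),P
if __name__=='__main__':
    for n,b in dict(yellow=(185,160,280,245),blue=(281,155,372,236),steel=(372,172,462,252)).items():
        m={'yellow':(R>150)&(B<90),'blue':(B>R+60),'steel':(R>110)&(abs(R-B)<40)}[n]
        r,bp,_=rect(comp(m,b),.03); print(n,np.round(r[0]),np.round(r[1]),round(r[2],1),bp)
    for n,b,z in [('forceps',(352,255,408,292),.005),('needle',(418,282,470,310),.004),('eraser',(262,260,290,282),.012),('amber',(308,256,334,284),.06),('clear',(204,268,232,294),.06),('flask',(470,250,502,282),.03),('tape',(134,230,184,276),.048)]:
        m=comp(cv2.morphologyEx(ng.astype(np.uint8),cv2.MORPH_CLOSE,np.ones((3,3))) if n in('forceps','needle') else ng,b); r,bp,_=rect(m,z); q=C[m]; q=q[q[:,2]>-.05]
        print(n,np.round(r[0]),np.round(r[1]),round(r[2],1),'zmax',np.round(np.percentile(q[:,2],[50,98]),3),bp)
    print('rail z',C[107,150],C[52,150],C[107,500], 'edge',C[325,400])
    S=s['color'][245:315,200:500]; cv2.imwrite('pics/crop1.png',cv2.resize(S,None,fx=2.6,fy=2.6,interpolation=cv2.INTER_CUBIC))
    t=snap('side'); cv2.imwrite('pics/crop2.png',cv2.resize(t['color'][170:430,230:430],None,fx=2.3,fy=2.3,interpolation=cv2.INTER_CUBIC))
E
python3 meas.py
```

```text
yellow [606. 252.] [195. 166.] 84.2 [[513.0, 164.0], [679.0, 147.0], [698.0, 341.0], [533.0, 358.0]]
blue [629.   2.] [196. 167.] 82.0 [[533.0, -83.0], [698.0, -107.0], [726.0, 87.0], [560.0, 111.0]]
steel [ 594. -246.] [196. 166.] 83.9 [[501.0, -335.0], [666.0, -352.0], [687.0, -158.0], [522.0, -140.0]]
forceps [ 417. -159.] [100.  17.] 64.4 zmax [0.003 0.016] [[388.0, -200.0], [403.0, -207.0], [446.0, -117.0], [431.0, -110.0]]
needle [ 363. -331.] [92. 10.] 68.7 zmax [0.005 0.014] [[342.0, -373.0], [351.0, -376.0], [384.0, -290.0], [375.0, -287.0]]
eraser [426. 135.] [50. 23.] 72.8 zmax [0.011 0.019] [[408.0, 115.0], [430.0, 108.0], [445.0, 155.0], [423.0, 162.0]]
amber [425.  11.] [40. 39.] 1.3 zmax [0.058 0.12 ] [[405.0, 30.0], [406.0, -9.0], [445.0, -8.0], [445.0, 31.0]]
clear [386. 281.] [37. 45.] 1.3 zmax [0.055 0.119] [[368.0, 303.0], [369.0, 259.0], [405.0, 259.0], [404.0, 304.0]]
flask [ 447. -429.] [56. 58.] 88.6 zmax [0.037 0.101] [[418.0, -456.0], [476.0, -457.0], [477.0, -401.0], [419.0, -400.0]]
tape [463. 453.] [132. 100.] 80.3 zmax [0.035 0.053] [[402.0, 397.0], [501.0, 380.0], [523.0, 510.0], [425.0, 527.0]]
rail z [0.76774813 0.41715116 0.295492  ] [0.76934422 0.34362457 0.56077063] [ 0.91310808 -0.49315565  0.00290445] edge [ 2.87917913e-01 -2.05348495e-01  1.99891850e-04]
```

View pics/crop1.png

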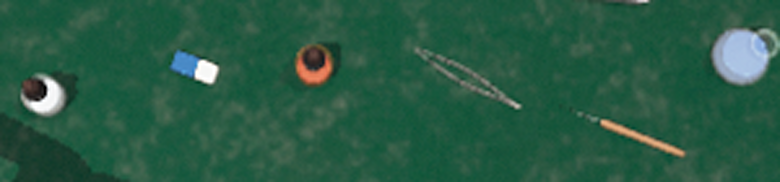

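View pics/crop2.png

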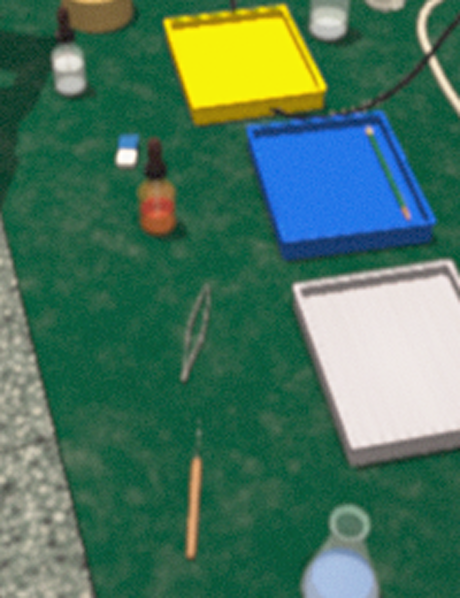

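```bash
cat > m2.py <<'E'
from meas import *
T=snap('side')
def p(S,u,v,z): return np.round(ray(S,u,v,z)*1000,1)[:2]
def a(p,q): d=q-p; return np.round((p+q)/2,1),round(np.hypot(*d),1),round(np.degrees(np.arctan2(d[1],d[0])),1)
c1=lambda x,y:(200+x/2.6,245+y/2.6); c2=lambda x,y:(230+x/2.3,170+y/2.3)
for n,A,B_,z in [('forceps',(520,107),(415,47),.005),('needle',(684,156),(600,121),.004)]: print(n,'top',*a(p(s,*c1(*A),z),p(s,*c1(*B_),z)))
for n,A,B_,z in [('forceps',(183,380),(208,286),.005),('needle',(191,556),(195,458),.004)]: print(n,'side',*a(p(T,*c2(*A),z),p(T,*c2(*B_),z)))
sat=hsv[...,1]; 
for th in (140,160):
  m=comp(cv2.dilate(((sat<th)&(bgr.sum(2)>150)|(R>G)).astype(np.uint8),np.ones((2,2))),(352,255,408,292)); r,bp,P=rect(m,.005); print(th,m.sum(),np.round(r[0],1),np.round(r[1]),round(r[2],1))
# bottles: teat/cap from both depth images
CT=cloud(T)
for n,c in dict(amber=(.42,.008),clear=(.385,.275)).items():
  for nm,Q in(('top',C),('side',CT)):
    d=np.hypot(Q[...,0]-c[0],Q[...,1]-c[1])<.04
    k=d&(Q[...,2]>.112)&(Q[...,2]<.13); q=Q[k]; k2=d&(Q[...,2]>.012)&(Q[...,2]<.066); q2=Q[k2]
    print(n,nm,k.sum(),np.round(q.mean(0)*1000,1),'body',k2.sum(),np.round(q2[:,:2].min(0)*1000),np.round(q2[:,:2].max(0)*1000))
  # circle fit of body on both views
  X=np.vstack([Q[(np.hypot(Q[...,0]-c[0],Q[...,1]-c[1])<.04)&(Q[...,2]>.015)&(Q[...,2]<.06)] for Q in(C,CT)])[:,:2]
  from scipy.optimize import least_squares
  print(' fit',np.round(least_squares(lambda o:np.hypot(*(X-o).T)-.0195,c,loss='soft_l1',f_scale=.002).x*1000,1))
E
python3 m2.py
```

```text
forceps top [ 422. -150.] 125.5 61.2
needle top [ 361.9 -331.5] 93.3 68.4
forceps side [ 426.6 -147.6] 121.0 61.3
needle side [ 368.  -327.8] 92.1 70.8
140 735 [ 430.8 -146.7] [138.  68.] 76.6
160 1309 [ 426.5 -149.1] [ 98. 149.] 1.2
amber top 22 [429.3  12.2 117.7] body 125 [409. -20.] [446.  31.]
amber side 25 [431.4   9.4 116. ] body 299 [413. -10.] [451.  25.]
 fit [432.3  13.5]
clear top 24 [391.6 287.5 117.2] body 133 [373. 267.] [412. 306.]
clear side 16 [395.1 284.6 116.2] body 234 [376. 266.] [415. 293.]
 fit [394.7 289.3]
```

Call:
servo_tool --pt "-0.836 -0.601 0 0 0 0.7193" --pt "-0.836 -0.601 0 0 0 0.7193" --pt "-0.836 -0.601 0 0 0 0.7193" --pt "-0.836 -0.601 0 0 0 0.7193" --pt "-0.836 -0.601 0 0 0 0.7193" --pt "-0.836 -0.601 0 0 0 0.7193" --pt "-0.836 -0.601 0 0 0 0.7193" --pt "-0.836 -0.601 0 0 0 0.7193" --pt "-0.836 -0.601 0 0 0 0.7193" --fingers 1 --grip_force 30

```text
clock: 1.2
tool_pos: [0.2846, 0.4074, 0.2483]
ee_rot: [-3.142, 0.0, 1.57]
contact_force: [-0.1, -0.3, 0.2]
opening: 1.001
grasp_force: 0.0
```

Call:
servo_tool --pt "-0.5 0.2 0 0 0 0" --pt "-1 0.4 0 0 0 0" --pt "-1 0.4 0 0 0 0" --pt "-1 0.4 0 0 0 0"

```text
clock: 1.6
tool_pos: [0.3251, 0.3066, 0.2485]
ee_rot: [3.141, -0.0, 1.571]
contact_force: [-1.1, 1.4, 0.1]
opening: 1.002
grasp_force: 0.0
```

Call:
servo_tool --pt "-0.5 0.2 0 0 0 0" --pt "-1 0.4 0 0 0 0" --pt "-1 0.4 0 0 0 0" --pt "-1 0.4 0 0 0 0"

```text
clock: 2.0
tool_pos: [0.365, 0.2074, 0.2484]
ee_rot: [3.141, -0.0, 1.57]
contact_force: [-0.6, -0.1, -0.4]
opening: 0.999
grasp_force: 0.0
```

Call:
servo_tool --pt "-0.5 0.2 0 0 0 0" --pt "-1 0.4 0 0 0 0" --pt "-1 0.4 0 0 0 0" --pt "-1 0.4 0 0 0 0"

```text
clock: 2.4
tool_pos: [0.405, 0.108, 0.2482]
ee_rot: [-3.141, -0.0, 1.57]
contact_force: [0.1, -0.3, -0.2]
opening: 1.0
grasp_force: 0.0
```

Call:
servo_tool --pt "-0.5 0.1 0 0 0 0" --pt "-1 0.19 0 0 0 0" --pt "-1 0.19 0 0 0 0" --pt "-1 0.19 0 0 0 0"

```text
clock: 2.8
tool_pos: [0.4237, 0.0086, 0.2482]
ee_rot: [-3.141, -0.001, 1.571]
contact_force: [-0.0, 1.1, -0.5]
opening: 0.997
grasp_force: 0.0
```

Call:
servo_tool --pt "-0.5 0 0.2 0 0 0" --pt "-1 0 0.4 0 0 0" --pt "-1 0 0.6 0 0 0" --pt "-1 0 0.8 0 0 0" --pt "-1 0 0.8 0 0 0"

```text
clock: 3.3
tool_pos: [0.4228, -0.0902, 0.1664]
ee_rot: [-3.138, -0.002, 1.573]
contact_force: [-1.0, -0.1, -0.1]
opening: 0.999
grasp_force: 0.0
```

Call:
servo_tool --pt "-0.3 0 0.2 0 0 0.1" --pt "-0.56 0 0.5 0 0 0.2" --pt "-0.56 0 0.8 0 0 0.32" --pt "-0.56 0 0.8 0 0 0.32" --pt "-0.56 0 0.8 0 0 0.32" --pt "-0.56 0 0.8 0 0 0.32"

```text
clock: 3.9
tool_pos: [0.4247, -0.1476, 0.0893]
ee_rot: [3.14, -0.0, 1.072]
contact_force: [0.2, -0.0, -0.7]
opening: 1.002
grasp_force: 0.0
```

Run:
```python
from h import *
for n,c in(('top',(.424,-.149,.0)),('side',(.424,-.149,.03))):
    s=snap(n); u,v=pix(s,c).astype(int); k=s['color'][max(0,v-60):v+60,max(0,u-75):u+75]
    cv2.imwrite(f'pics/f_{n}.png',cv2.resize(k,None,fx=3.5,fy=3.5,interpolation=cv2.INTER_CUBIC)); print(u,v)
```

```text
379 274
314 307
```

View pics/f_side.png

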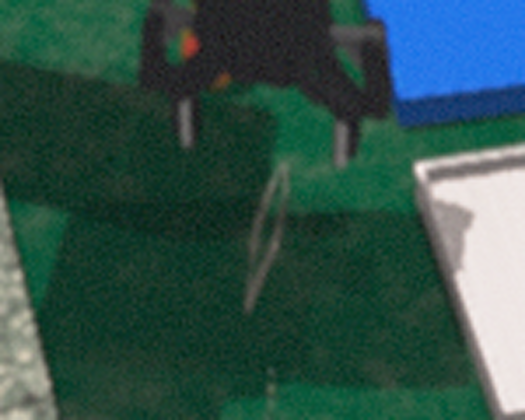

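The side crop shows the forceps (about crop (268,235)) between the open fingers at (185,120) and (343,140). Going down.

Call:
servo_tool --pt "0 0 0.25 0 0 0" --pt "0 0 0.5 0 0 0" --pt "0 0 0.62 0 0 0" --pt "0 0 0.69 0 0 0" --pt "0 0 0.69 0 0 0" --pt "0 0 0.69 0 0 0" --fingers 0

```text
clock: 4.6
tool_pos: [0.4241, -0.1487, 0.02]
ee_rot: [3.141, -0.0, 1.069]
contact_force: [-0.7, -0.3, -0.4]
opening: 0.503
grasp_force: 0.0
```

Call:
servo_tool --pt "0 0 0 0 0 0" --pt "0 0 0 0 0 0" --pt "0 0 0 0 0 0" --pt "0 0 0 0 0 0" --pt "0 0 0 0 0 0" --pt "0 0 0 0 0 0" --pt "0 0 0 0 0 0" --pt "0 0 0 0 0 0" --fingers -1 --grip_force 30

```text
clock: 5.4
tool_pos: [0.424, -0.1487, 0.0198]
ee_rot: [3.141, -0.0, 1.068]
contact_force: [-0.8, 0.5, 6.6]
opening: 0.16
grasp_force: 32.3
```

Call:
servo_tool --pt "0 0 -0.4 0 0 0" --pt "0 0 -0.9 0 0 -0.1" --pt "0 0 -0.9 0 0 -0.19" --pt "0 0 -0.9 0 0 -0.253" --pt "0 0 -0.9 0 0 -0.253" --pt "0 0 -0.9 0 0 -0.253" --pt "0 0 -0.9 0 0 -0.253"

```text
clock: 6.1
tool_pos: [0.4235, -0.1485, 0.109]
ee_rot: [-3.141, -0.0, 1.463]
contact_force: [0.2, 0.1, -0.4]
opening: 0.162
grasp_force: 31.5
```

Call:
servo_tool --pt "-0.2 0.4 0 0 0 0" --pt "-0.3 0.7 0 0 0 0" --pt "-0.4 1 0 0 0 0" --pt "-0.4 1 0 0 0 0" --pt "-0.4 1 0 0 0 0"

```text
clock: 6.6
tool_pos: [0.5186, -0.1987, 0.1086]
ee_rot: [-3.14, -0.0, 1.465]
contact_force: [0.1, 0.9, -0.5]
opening: 0.162
grasp_force: 31.5
```

Call:
servo_tool --pt "-0.2 0.4 0 0 0 0" --pt "-0.3 0.7 0 0 0 0" --pt "-0.38 1 0 0 0 0" --pt "-0.38 1 0 0 0 0" --pt "-0.38 1 0 0 0 0"

```text
clock: 7.1
tool_pos: [0.6135, -0.2466, 0.1086]
ee_rot: [-3.14, -0.001, 1.465]
contact_force: [-0.3, 0.5, -0.6]
opening: 0.165
grasp_force: 31.5
```

Run:
```python
from h import *
st=ctrl.read_state(); print(st['tool_pos'],st['ee_rot'],st['opening'],st['grasp_force'])
for n in('top','side'):
    s=snap(n); u,v=pix(s,(.6,-.24,.05)).astype(int); k=s['color'][max(0,v-75):v+75,max(0,u-90):u+90]
    cv2.imwrite(f'pics/p_{n}.png',cv2.resize(k,None,fx=3.5,fy=3.5,interpolation=cv2.INTER_CUBIC))
```

```text
[ 0.61346462 -0.24662929  0.10859241] [-3.13989026e+00 -6.16410650e-04  1.46522713e+00] 0.16504939901645432 31.50814970751526
```

View pics/p_side.png

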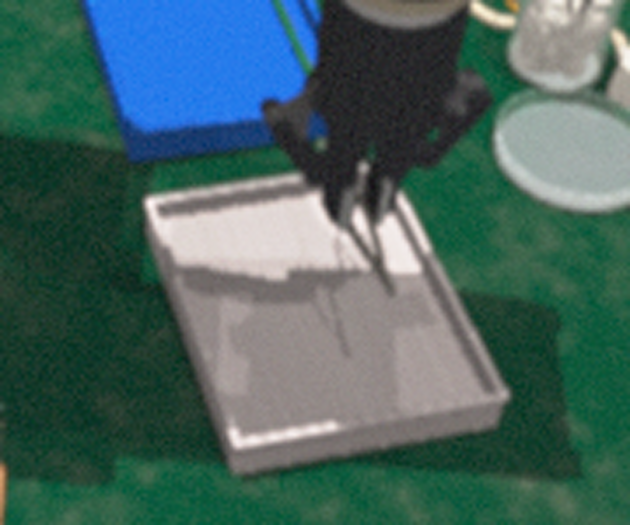

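The forceps hang from the jaws along the tray, with their near end at crop (390,290), so the grasp holds. Lowering and releasing.

Call:
servo_tool --pt "0 0.08 0.2 0 0 0" --pt "0 0.165 0.4 0 0 0" --pt "0 0.165 0.6 0 0 0" --pt "0 0.165 0.68 0 0 0" --pt "0 0.165 0.72 0 0 0" --pt "0 0.165 0.72 0 0 0" --pt "0 0.165 0.72 0 0 0"

```text
clock: 7.9
tool_pos: [0.6311, -0.2491, 0.0383]
ee_rot: [3.14, 0.0, 1.466]
contact_force: [-0.4, -0.1, 0.3]
opening: 0.156
grasp_force: 31.5
```

Call:
servo_tool --pt "0 0 0 0 0 0" --pt "0 0 0 0 0 0" --pt "0 0 0 0 0 0" --pt "0 0 0 0 0 0" --pt "0 0 0 0 0 0" --fingers -0.3

```text
clock: 8.4
tool_pos: [0.6308, -0.2489, 0.0373]
ee_rot: [3.142, 0.0, 1.466]
contact_force: [-0.5, 0.3, 0.0]
opening: 0.352
grasp_force: 0.0
```

Call:
servo_tool --pt "0 0 -0.3 0 0 0" --pt "0 0 -0.7 0 0 0" --pt "0 0 -0.9 0 0 0" --pt "0 0 -0.9 0 0 0" --pt "0 0 -0.9 0 0 0"

```text
clock: 8.9
tool_pos: [0.6306, -0.2488, 0.127]
ee_rot: [-3.141, -0.0, 1.466]
contact_force: [-0.1, 0.4, 0.3]
opening: 0.35
grasp_force: 0.0
```

Call:
servo_tool --pt "-0.2 -0.45 0 0 0 0" --pt "-0.4 -0.9 0 0 0 0" --pt "-0.4 -0.9 0 0 0 0" --pt "-0.4 -0.9 0 0 0 0"

```text
clock: 9.3
tool_pos: [0.5362, -0.2793, 0.1262]
ee_rot: [-3.14, -0.001, 1.464]
contact_force: [0.7, 0.6, -0.6]
opening: 0.347
grasp_force: 0.0
```

Call:
servo_tool --pt "-0.2 -0.45 0 0 0 0" --pt "-0.4 -0.9 0 0 0 0" --pt "-0.4 -0.9 0 0 0 0" --pt "-0.4 -0.9 0 0 0 0"

```text
clock: 9.7
tool_pos: [0.4438, -0.3098, 0.127]
ee_rot: [3.142, -0.0, 1.465]
contact_force: [0.8, 1.2, -0.2]
opening: 0.351
grasp_force: 0.0
```

Call:
servo_tool --pt "-0.15 -0.4 0.2 0 0 0.08" --pt "-0.285 -0.756 0.4 0 0 0.16" --pt "-0.285 -0.756 0.6 0 0 0.16" --pt "-0.285 -0.756 0.6 0 0 0.16" --pt "-0.285 -0.756 0.6 0 0 0.16" --pt "-0.285 -0.756 0.6 0 0 0.16" --fingers 0.1

```text
clock: 10.3
tool_pos: [0.3667, -0.3301, 0.068]
ee_rot: [3.14, 0.001, 1.216]
contact_force: [1.1, 0.0, 0.1]
opening: 0.549
grasp_force: 0.0
```

Run:
```python
from h import *
I=[]
for n,c in(('side',(.6,-.24,.02)),('side',(.365,-.33,.02)),('top',(.6,-.24,.02))):
    s=snap(n); u,v=pix(s,c).astype(int); k=s['color'][v-70:v+70,u-60:u+60]
    I.append(cv2.resize(k,(260*1,303),interpolation=cv2.INTER_CUBIC))
cv2.imwrite('pics/n.png',np.hstack(I))
```

```text
(no output)
```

View pics/n.png

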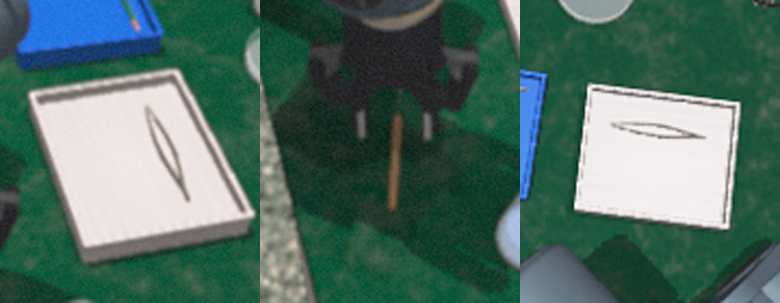

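The forceps lie flat in the steel tray (left and right panels). In the middle panel the needle's grip (398,165) sits midway between the fingers at (362,125) and (428,125).

Call:
servo_tool --pt "0 0 0.25 0 0 0" --pt "0 0 0.4 0 0 0" --pt "0 0 0.48 0 0 0" --pt "0 0 0.48 0 0 0" --pt "0 0 0.48 0 0 0"

```text
clock: 10.95
tool_pos: [0.3655, -0.3302, 0.0198]
ee_rot: [3.141, 0.0, 1.214]
contact_force: [-0.2, -0.5, 0.3]
opening: 0.55
grasp_force: 0.0
```

Call:
servo_tool --pt "0 0 0 0 0 0" --pt "0 0 0 0 0 0" --pt "0 0 0 0 0 0" --pt "0 0 0 0 0 0" --pt "0 0 0 0 0 0" --pt "0 0 0 0 0 0" --pt "0 0 0 0 0 0" --pt "0 0 0 0 0 0" --pt "0 0 0 0 0 0" --fingers -1

```text
clock: 11.85
tool_pos: [0.3655, -0.3301, 0.0199]
ee_rot: [3.141, 0.0, 1.214]
contact_force: [-1.1, 0.9, 6.2]
opening: 0.081
grasp_force: 32.1
```

Call:
servo_tool --pt "0 0 -0.3 0 0 0" --pt "0 0 -0.7 0 0 -0.08" --pt "0 0 -0.9 0 0 -0.16" --pt "0 0 -0.9 0 0 -0.16" --pt "0 0 -0.9 0 0 -0.16" --pt "0 0 -0.9 0 0 -0.16"

```text
clock: 12.45
tool_pos: [0.3648, -0.3295, 0.1083]
ee_rot: [-3.14, -0.001, 1.464]
contact_force: [1.0, -1.1, 0.1]
opening: 0.084
grasp_force: 31.5
```

Call:
servo_tool --pt "0.2 0.4 0 0 0 0" --pt "0.3 0.7 0 0 0 0" --pt "0.43 0.93 0 0 0 0" --pt "0.43 0.93 0 0 0 0" --pt "0.43 0.93 0 0 0 0"

```text
clock: 12.95
tool_pos: [0.4617, -0.2964, 0.108]
ee_rot: [-3.14, -0.001, 1.466]
contact_force: [0.2, -0.2, -0.1]
opening: 0.081
grasp_force: 31.4
```

Call:
servo_tool --pt "0.2 0.4 0 0 0 0" --pt "0.3 0.7 0 0 0 0" --pt "0.424 0.928 0 0 0 0" --pt "0.424 0.928 0 0 0 0" --pt "0.424 0.928 0 0 0 0"

```text
clock: 13.45
tool_pos: [0.5578, -0.2647, 0.1085]
ee_rot: [-3.14, -0.0, 1.465]
contact_force: [-1.4, 0.1, -0.5]
opening: 0.084
grasp_force: 31.4
```

Call:
servo_tool --pt "0 0 0.2 0 0 0" --pt "0 0 0.4 0 0 0" --pt "0 0 0.6 0 0 0" --pt "0 0 0.68 0 0 0" --pt "0 0 0.72 0 0 0" --pt "0 0 0.72 0 0 0" --pt "0 0 0.72 0 0 0"

```text
clock: 14.15
tool_pos: [0.5591, -0.2649, 0.0382]
ee_rot: [3.141, 0.0, 1.465]
contact_force: [-0.1, 0.7, 0.0]
opening: 0.085
grasp_force: 31.4
```

Call:
servo_tool --pt "0 0 0 0 0 0" --pt "0 0 0 0 0 0" --pt "0 0 0 0 0 0" --pt "0 0 0 0 0 0" --pt "0 0 0 0 0 0" --fingers -0.35

```text
clock: 14.65
tool_pos: [0.559, -0.2645, 0.0373]
ee_rot: [3.142, 0.0, 1.466]
contact_force: [-0.5, -0.1, 0.7]
opening: 0.328
grasp_force: 0.0
```

Call:
servo_tool --pt "0 0 -0.3 0 0 0" --pt "0 0 -0.7 0 0 0" --pt "0 0 -1 0 0 0" --pt "0 0 -1 0 0 0" --pt "0 0 -1 0 0 0"

```text
clock: 15.15
tool_pos: [0.559, -0.2645, 0.1375]
ee_rot: [3.141, 0.0, 1.466]
contact_force: [-0.3, 0.1, -0.4]
opening: 0.326
grasp_force: 0.0
```

Call:
servo_tool --pt "0.3 -0.1 -0.4 0 0 0" --pt "0.6 -0.25 -0.5 0 0 0" --pt "0.96 -0.43 -0.5 0 0 0" --pt "0.96 -0.43 -0.5 0 0 0" --pt "0.96 -0.43 -0.5 0 0 0"

```text
clock: 15.65
tool_pos: [0.5259, -0.164, 0.1863]
ee_rot: [-3.14, -0.0, 1.467]
contact_force: [0.3, -0.4, 0.2]
opening: 0.328
grasp_force: 0.0
```

Call:
servo_tool --pt "0.5 -0.2 0 0 0 0" --pt "0.96 -0.43 0 0 0 0" --pt "0.96 -0.43 0 0 0 0" --pt "0.96 -0.43 0 0 0 0"

```text
clock: 16.05
tool_pos: [0.4937, -0.0644, 0.1868]
ee_rot: [-3.141, 0.0, 1.467]
contact_force: [-0.8, -0.2, 0.2]
opening: 0.323
grasp_force: 0.0
```

Call:
servo_tool --pt "0.5 -0.2 0 0 0 0" --pt "0.96 -0.43 0 0 0 0" --pt "0.96 -0.43 0 0 0 0" --pt "0.96 -0.43 0 0 0 0"

```text
clock: 16.45
tool_pos: [0.4615, 0.0351, 0.1871]
ee_rot: [3.141, 0.0, 1.467]
contact_force: [0.3, -0.7, 0.1]
opening: 0.322
grasp_force: 0.0
```

Call:
servo_tool --pt "0.5 -0.2 0 0 0 0.06" --pt "0.966 -0.432 0 0 0 0.127" --pt "0.966 -0.432 0 0 0 0.127" --pt "0.966 -0.432 0 0 0 0.127" --pt "0.966 -0.432 0 0 0 0.127" --fingers 0.3

```text
clock: 16.95
tool_pos: [0.4292, 0.1346, 0.1872]
ee_rot: [3.141, 0.0, 1.266]
contact_force: [-0.3, 0.1, 0.8]
opening: 0.648
grasp_force: 0.0
```

Call:
servo_tool --pt "0 0 0.3 0 0 0" --pt "0 0 0.7 0 0 0" --pt "0 0 1 0 0 0" --pt "0 0 1 0 0 0" --pt "0 0 1 0 0 0"

```text
clock: 17.45
tool_pos: [0.4289, 0.135, 0.0878]
ee_rot: [-3.141, 0.0, 1.265]
contact_force: [-0.0, 0.3, -0.3]
opening: 0.65
grasp_force: 0.0
```

Run:
```python
from h import *
I=[]
for n,c in(('side',(.6,-.24,.02)),('side',(.428,.136,.02)),('top',(.6,-.24,.02))):
    s=snap(n); u,v=pix(s,c).astype(int); k=s['color'][v-70:v+70,u-60:u+60]
    I.append(cv2.resize(k,(260*1,303),interpolation=cv2.INTER_CUBIC))
cv2.imwrite('pics/e.png',np.hstack(I))
```

```text
(no output)
```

View pics/e.png

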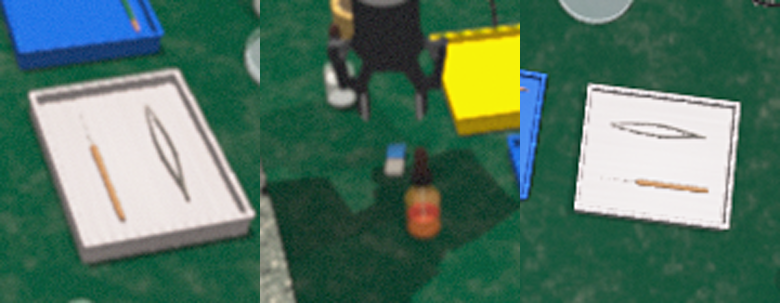

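The needle and forceps both lie flat in the steel tray. In the middle panel the eraser (396,160) is below the jaws.

Call:
servo_tool --pt "0 0 0.25 0 0 0" --pt "0 0 0.5 0 0 0" --pt "0 0 0.6 0 0 0" --pt "0 0 0.67 0 0 0" --pt "0 0 0.67 0 0 0" --pt "0 0 0.67 0 0 0"

```text
clock: 18.2
tool_pos: [0.4286, 0.1362, 0.0211]
ee_rot: [3.141, -0.001, 1.266]
contact_force: [-0.2, 0.6, -0.1]
opening: 0.649
grasp_force: 0.0
```

Call:
servo_tool --pt "0 0 0 0 0 0" --pt "0 0 0 0 0 0" --pt "0 0 0 0 0 0" --pt "0 0 0 0 0 0" --pt "0 0 0 0 0 0" --pt "0 0 0 0 0 0" --pt "0 0 0 0 0 0" --pt "0 0 0 0 0 0" --pt "0 0 0 0 0 0" --fingers -1 --grip_force 25

```text
clock: 19.1
tool_pos: [0.4283, 0.1361, 0.0209]
ee_rot: [3.141, -0.0, 1.266]
contact_force: [-1.0, -1.1, 7.0]
opening: 0.231
grasp_force: 24.5
```

Call:
servo_tool --pt "0 0 -0.3 0 0 0" --pt "0 0 -0.7 0 0 -0.06" --pt "0 0 -0.9 0 0 -0.106" --pt "0 0 -0.9 0 0 -0.106" --pt "0 0 -0.9 0 0 -0.106"

```text
clock: 19.6
tool_pos: [0.428, 0.136, 0.1102]
ee_rot: [3.141, -0.0, 1.431]
contact_force: [0.4, 0.2, -0.7]
opening: 0.23
grasp_force: 25.1
```

Call:
servo_tool --pt "-0.2 0.4 0 0 0 0" --pt "-0.35 0.7 0 0 0 0" --pt "-0.52 1 0 0 0 0" --pt "-0.52 1 0 0 0 0" --pt "-0.52 1 0 0 0 0"

```text
clock: 20.1
tool_pos: [0.5192, 0.0704, 0.1087]
ee_rot: [-3.139, 0.0, 1.431]
contact_force: [0.5, 0.6, 0.7]
opening: 0.232
grasp_force: 25.1
```

Call:
servo_tool --pt "-0.2 0.4 0 0 0 0" --pt "-0.35 0.7 0 0 0 0" --pt "-0.513 0.993 0 0 0 0" --pt "-0.513 0.993 0 0 0 0" --pt "-0.513 0.993 0 0 0 0"

```text
clock: 20.6
tool_pos: [0.6101, 0.0069, 0.1091]
ee_rot: [-3.139, 0.0, 1.432]
contact_force: [-0.4, 0.3, -0.3]
opening: 0.229
grasp_force: 25.1
```

Call:
servo_tool --pt "0 0 0.2 0 0 0" --pt "0 0 0.4 0 0 0" --pt "0 0 0.6 0 0 0" --pt "0 0 0.68 0 0 0" --pt "0 0 0.725 0 0 0" --pt "0 0 0.725 0 0 0" --pt "0 0 0.725 0 0 0"

```text
clock: 21.3
tool_pos: [0.6115, 0.0065, 0.0386]
ee_rot: [3.141, -0.0, 1.433]
contact_force: [0.4, 0.9, -0.5]
opening: 0.228
grasp_force: 25.1
```

Call:
servo_tool --pt "0 0 0 0 0 0" --pt "0 0 0 0 0 0" --pt "0 0 0 0 0 0" --pt "0 0 0 0 0 0" --pt "0 0 0 0 0 0" --fingers 0

```text
clock: 21.8
tool_pos: [0.6112, 0.0062, 0.0378]
ee_rot: [3.142, 0.0, 1.433]
contact_force: [-0.3, 0.2, -0.8]
opening: 0.499
grasp_force: 0.0
```

Call:
servo_tool --pt "0 0 -0.3 0 0 0" --pt "0 0 -0.7 0 0 0" --pt "0 0 -1 0 0 0" --pt "0 0 -1 0 0 0" --pt "0 0 -1 0 0 0"

```text
clock: 22.3
tool_pos: [0.6113, 0.0063, 0.138]
ee_rot: [3.141, -0.0, 1.433]
contact_force: [0.1, -0.4, -0.7]
opening: 0.505
grasp_force: 0.0
```

Call:
servo_tool --pt "0 0 -0.4 0 0 0" --pt "0 -0.2 -0.7 0 0 0" --pt "-0.1 -0.6 -0.7 0 0 0" --pt "-0.1 -0.9 -0.7 0 0 0" --pt "-0.1 -0.9 -0.7 0 0 0" --pt "-0.1 -0.9 -0.7 0 0 0" --fingers 1

```text
clock: 22.9
tool_pos: [0.5204, 0.0088, 0.207]
ee_rot: [-3.14, 0.0, 1.433]
contact_force: [-0.5, 0.1, 0.8]
opening: 0.996
grasp_force: 0.0
```

Call:
servo_tool --pt "0 -0.4 0 0 0 0" --pt "-0.05 -0.7 0 0 0 -0.023" --pt "-0.09 -0.9 0 0 0 -0.023" --pt "-0.09 -0.9 0 0 0 -0.023" --pt "-0.09 -0.9 0 0 0 -0.023"

```text
clock: 23.4
tool_pos: [0.4313, 0.0121, 0.2077]
ee_rot: [3.141, 0.0, 1.469]
contact_force: [0.7, -0.3, -0.0]
opening: 1.002
grasp_force: 0.0
```

Run:
```python
from h import *
I=[]
for n,c in(('side',(.63,0,.02)),('side',(.43,.012,.12)),('top',(.63,0,.02))):
    s=snap(n); u,v=pix(s,c).astype(int); k=s['color'][v-70:v+70,u-60:u+60]
    I.append(cv2.resize(k,(260*1,303),interpolation=cv2.INTER_CUBIC))
cv2.imwrite('pics/a.png',np.hstack(I))
```

```text
(no output)
```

View pics/a.png

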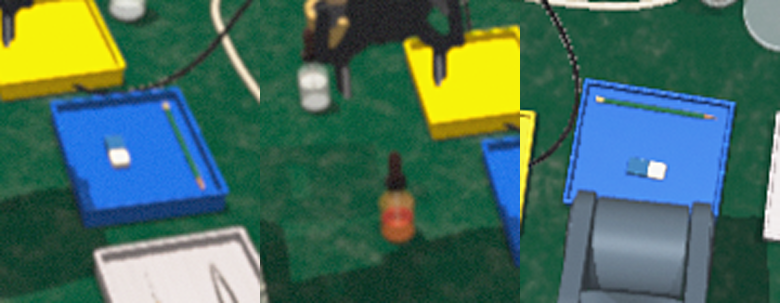

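The eraser lies in the blue tray next to the pencil. The amber teat (394,160) is centred between the fingers at (347,80) and (440,68).

Call:
servo_tool --pt "0 0 0.3 0 0 0" --pt "0 0 0.6 0 0 0" --pt "0 0 0.9 0 0 0" --pt "0 0 0.9 0 0 0" --pt "0 0 0.9 0 0 0"

```text
clock: 24.05
tool_pos: [0.4308, 0.0122, 0.1181]
ee_rot: [-3.141, 0.0, 1.469]
contact_force: [-0.3, -0.8, 0.2]
opening: 1.003
grasp_force: 0.0
```

Call:
servo_tool --pt "0 0 0.15 0 0 0" --pt "0 0 0.3 0 0 0" --pt "0 0 0.4 0 0 0" --pt "0 0 0.46 0 0 0" --pt "0 0 0.46 0 0 0" --pt "0 0 0.46 0 0 0"

```text
clock: 24.65
tool_pos: [0.4307, 0.0122, 0.0723]
ee_rot: [3.141, -0.0, 1.469]
contact_force: [-0.0, 0.4, 0.1]
opening: 1.002
grasp_force: 0.0
```

Call:
servo_tool --pt "0 0 0 0 0 0" --pt "0 0 0 0 0 0" --pt "0 0 0 0 0 0" --pt "0 0 0 0 0 0" --pt "0 0 0 0 0 0" --pt "0 0 0 0 0 0" --pt "0 0 0 0 0 0" --pt "0 0 0 0 0 0" --pt "0 0 0 0 0 0" --fingers -1 --grip_force 30

```text
clock: 25.55
tool_pos: [0.4304, 0.0122, 0.0721]
ee_rot: [3.142, 0.0, 1.469]
contact_force: [-1.7, 0.9, 5.8]
opening: 0.343
grasp_force: 27.6
```

Run:
```python
from h import *
print(ctrl.read_state()['opening'])
s=snap('side'); u,v=pix(s,(.43,.012,.06)).astype(int); k=s['color'][v-50:v+40,u-55:u+55]
cv2.imwrite('pics/a2.png',cv2.resize(k,None,fx=5,fy=5,interpolation=cv2.INTER_CUBIC))
```

```text
0.3432398117389241
```

View pics/a2.png

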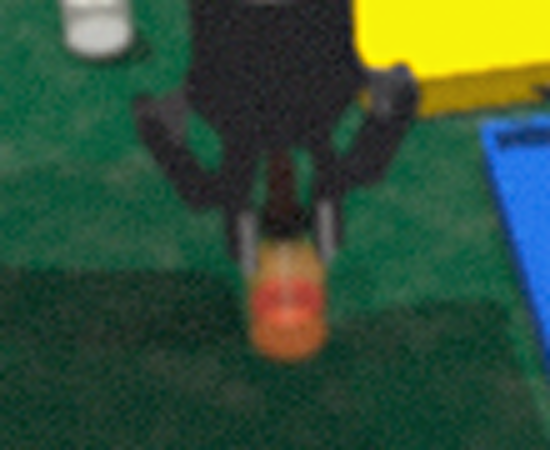

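The crop shows the finger tips on the bottle's tapered shoulder at (245,255) and (327,240), which fits the 29 mm opening. That is a poor hold. I'll open and move up to grip the straight cap (24 mm).

Call:
servo_tool --pt "0 0 0 0 0 0" --pt "0 0 0 0 0 0" --pt "0 0 0 0 0 0" --pt "0 0 -0.07 0 0 0" --pt "0 0 -0.15 0 0 0" --pt "0 0 -0.15 0 0 0" --pt "0 0 -0.15 0 0 0" --fingers 0

```text
clock: 26.3
tool_pos: [0.4305, 0.0122, 0.0872]
ee_rot: [3.141, -0.0, 1.469]
contact_force: [0.3, -0.3, -0.4]
opening: 0.498
grasp_force: 0.0
```

Call:
servo_tool --pt "0 0 0 0 0 0" --pt "0 0 0 0 0 0" --pt "0 0 0 0 0 0" --pt "0 0 0 0 0 0" --pt "0 0 0 0 0 0" --pt "0 0 0 0 0 0" --pt "0 0 0 0 0 0" --fingers -1 --grip_force 50

```text
clock: 27.0
tool_pos: [0.4305, 0.0122, 0.087]
ee_rot: [3.141, 0.0, 1.469]
contact_force: [-0.5, 0.1, 6.2]
opening: 0.254
grasp_force: 48.8
```

Run:
```python
from h import *
s=snap('side'); u,v=pix(s,(.43,.012,.06)).astype(int); k=s['color'][v-50:v+40,u-55:u+55]
cv2.imwrite('pics/a3.png',cv2.resize(k,None,fx=5,fy=5,interpolation=cv2.INTER_CUBIC))
```

```text
(no output)
```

View pics/a3.png

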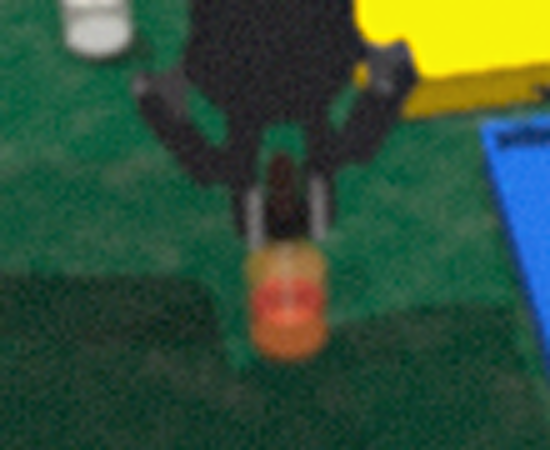

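Now the tips are on the cap at (255,240) and (318,235), and the bottle stands upright. Lifting slowly, then carrying.

Call:
servo_tool --pt "0 0 -0.1 0 0 0" --pt "0 0 -0.25 0 0 0" --pt "0 0 -0.45 0 0 0" --pt "0 0 -0.65 0 0 0" --pt "0 0 -0.75 0 0 0" --pt "0 0 -0.8 0 0 0" --pt "0 0 -0.8 0 0 0" --pt "0 0 -0.8 0 0 0"

```text
clock: 27.85
tool_pos: [0.43, 0.0123, 0.1662]
ee_rot: [-3.14, 0.0, 1.469]
contact_force: [-0.4, 0.1, -1.2]
opening: 0.256
grasp_force: 49.3
```

Call:
servo_tool --pt "0.05 0.04 0 0 0 0" --pt "0.15 0.11 0 0 0 0" --pt "0.3 0.2 0 0 0 0" --pt "0.45 0.3 0 0 0 0" --pt "0.58 0.4 0 0 0 0" --pt "0.68 0.47 0 0 0 0" --pt "0.742 0.508 0 0 0 0" --pt "0.742 0.508 0 0 0 0"

```text
clock: 28.65
tool_pos: [0.4887, 0.0815, 0.1665]
ee_rot: [-3.141, 0.0, 1.47]
contact_force: [-0.4, -0.2, -0.7]
opening: 0.253
grasp_force: 49.3
```

Call:
servo_tool --pt "0.05 0.04 0 0 0 0" --pt "0.15 0.11 0 0 0 0" --pt "0.3 0.2 0 0 0 0" --pt "0.45 0.3 0 0 0 0" --pt "0.58 0.4 0 0 0 0" --pt "0.68 0.47 0 0 0 0" --pt "0.742 0.508 0 0 0 0" --pt "0.742 0.508 0 0 0 0"

```text
clock: 29.45
tool_pos: [0.5468, 0.15, 0.1666]
ee_rot: [-3.142, 0.0, 1.469]
contact_force: [-0.3, 0.1, -0.2]
opening: 0.253
grasp_force: 49.3
```

Call:
servo_tool --pt "0.05 0.04 0 0 0 0" --pt "0.15 0.11 0 0 0 0" --pt "0.3 0.2 0 0 0 0" --pt "0.45 0.3 0 0 0 0" --pt "0.58 0.4 0 0 0 0" --pt "0.68 0.47 0 0 0 0" --pt "0.742 0.508 0 0 0 0" --pt "0.742 0.508 0 0 0 0"

```text
clock: 30.25
tool_pos: [0.6049, 0.2188, 0.1666]
ee_rot: [3.142, -0.0, 1.469]
contact_force: [-1.1, -0.2, -0.2]
opening: 0.253
grasp_force: 49.3
```

Run:
```python
from h import *
I=[]
for n in('side','top'):
    s=snap(n); u,v=pix(s,(.605,.22,.12)).astype(int); k=s['color'][v-60:v+60,u-60:u+60]
    I.append(cv2.resize(k,None,fx=3.3,fy=3.3,interpolation=cv2.INTER_CUBIC))
cv2.imwrite('pics/a4.png',np.hstack(I))
```

```text
(no output)
```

View pics/a4.png

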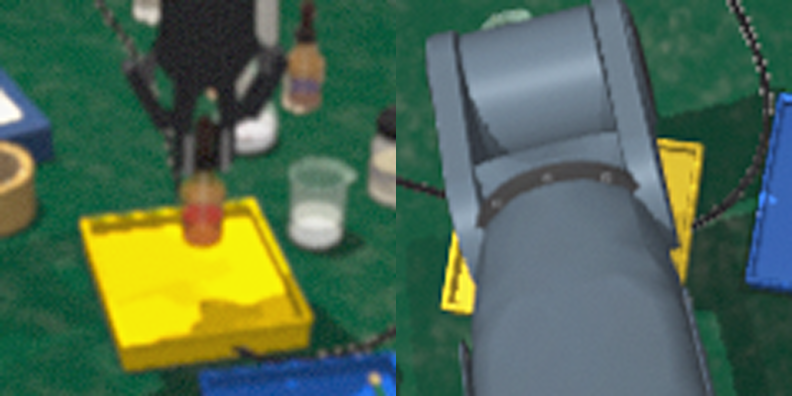

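The amber bottle hangs upright at (205,210), above the yellow tray. Lowering gently.

Call:
servo_tool --pt "0 0 0.1 0 0 0" --pt "0 0 0.25 0 0 0" --pt "0 0 0.4 0 0 0" --pt "0 0 0.5 0 0 0" --pt "0 0 0.56 0 0 0" --pt "0 0 0.6 0 0 0" --pt "0 0 0.62 0 0 0" --pt "0 0 0.635 0 0 0" --pt "0 0 0.64 0 0 0" --pt "0 0 0.64 0 0 0"

```text
clock: 31.35
tool_pos: [0.6047, 0.2182, 0.103]
ee_rot: [3.141, -0.0, 1.469]
contact_force: [0.1, -0.2, -1.2]
opening: 0.25
grasp_force: 49.3
```

Call:
servo_tool --pt "0 0 0 0 0 0" --pt "0 0 0 0 0 0" --pt "0 0 0.004 0 0 0" --pt "0 0 0.008 0 0 0" --pt "0 0 0.008 0 0 0"

```text
clock: 31.85
tool_pos: [0.6047, 0.2182, 0.1021]
ee_rot: [3.141, -0.0, 1.469]
contact_force: [-0.8, 0.5, 0.5]
opening: 0.255
grasp_force: 49.4
```

Call:
servo_tool --pt "0 0 0.005 0 0 0" --pt "0 0 0.005 0 0 0" --pt "0 0 0.005 0 0 0"

```text
clock: 32.15
tool_pos: [0.6048, 0.2182, 0.102]
ee_rot: [3.141, -0.0, 1.469]
contact_force: [-2.1, -0.0, 6.3]
opening: 0.258
grasp_force: 49.8
```

Call:
servo_tool --pt "0 0 0 0 0 0" --pt "0 0 0 0 0 0" --pt "0 0 0 0 0 0" --pt "0 0 0 0 0 0" --pt "0 0 0 0 0 0" --fingers 0

```text
clock: 32.65
tool_pos: [0.6046, 0.2182, 0.1014]
ee_rot: [-3.141, 0.0, 1.469]
contact_force: [0.3, 0.3, -0.0]
opening: 0.496
grasp_force: 0.0
```

Call:
servo_tool --pt "0 0 -0.2 0 0 0" --pt "0 0 -0.5 0 0 0" --pt "0 0 -0.9 0 0 0" --pt "0 0 -1 0 0 0" --pt "0 0 -1 0 0 0"

```text
clock: 33.15
tool_pos: [0.6053, 0.2184, 0.2033]
ee_rot: [3.138, -0.001, 1.469]
contact_force: [-0.7, 0.4, -0.3]
opening: 0.498
grasp_force: 0.0
```

Call:
servo_tool --pt "0.08 -0.36 0 0 0 0" --pt "0.158 -0.725 0 0 0 0" --pt "0.158 -0.725 0 0 0 0" --pt "0.158 -0.725 0 0 0 0" --fingers 0.5

```text
clock: 33.55
tool_pos: [0.5334, 0.2414, 0.2004]
ee_rot: [-3.14, 0.001, 1.47]
contact_force: [-0.3, -0.0, -0.0]
opening: 0.75
grasp_force: 0.0
```

Call:
servo_tool --pt "0.08 -0.36 0 0 0 0" --pt "0.158 -0.725 0 0 0 0" --pt "0.158 -0.725 0 0 0 0" --pt "0.158 -0.725 0 0 0 0"

```text
clock: 33.95
tool_pos: [0.464, 0.2644, 0.2011]
ee_rot: [3.142, 0.0, 1.469]
contact_force: [-0.1, 0.0, 0.3]
opening: 0.75
grasp_force: 0.0
```

Call:
servo_tool --pt "0.08 -0.36 0 0 0 0" --pt "0.158 -0.725 0 0 0 0" --pt "0.158 -0.725 0 0 0 0" --pt "0.158 -0.725 0 0 0 0" --pt "0.158 -0.725 0.25 0 0 0" --pt "0.158 -0.725 0.25 0 0 0"

```text
clock: 34.55
tool_pos: [0.3935, 0.2865, 0.1744]
ee_rot: [-3.139, 0.002, 1.468]
contact_force: [-0.9, -0.1, 1.0]
opening: 0.746
grasp_force: 0.0
```

Run:
```python
from h import *
I=[]
for n,c in(('side',(.605,.22,.07)),('side',(.3935,.2875,.11))):
    s=snap(n); u,v=pix(s,c).astype(int); k=s['color'][v-50:v+50,u-50:u+50]
    I.append(cv2.resize(k,None,fx=4,fy=4,interpolation=cv2.INTER_CUBIC))
cv2.imwrite('pics/c1.png',np.hstack(I))
C=cloud(snap('side'))
for c in((.605,.218),(.3935,.2875)):
    q=C[(np.hypot(C[...,0]-c[0],C[...,1]-c[1])<.03)&(C[...,2]>.1)&(C[...,2]<.14)]; print(q.mean(0),q[:,2].max(),len(q))
```

```text
[0.60485209 0.21420587 0.11614434] 0.1354711085397382 70
[0.39459791 0.28282431 0.11012352] 0.12056683384218192 38
```

View pics/c1.png

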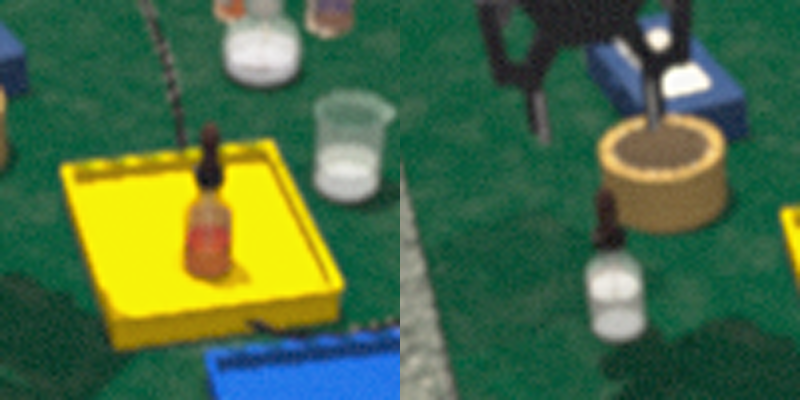

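The amber bottle stands upright in the yellow tray at (208,210). The clear bottle (608,200) is between the fingers.

Call:
servo_tool --pt "0 0 0.15 0 0 0" --pt "0 0 0.35 0 0 0" --pt "0 0 0.55 0 0 0" --pt "0 0 0.75 0 0 0" --pt "0 0 0.89 0 0 0" --pt "0 0 0.89 0 0 0" --pt "0 0 0.89 0 0 0"

```text
clock: 35.4
tool_pos: [0.3938, 0.2876, 0.0883]
ee_rot: [3.141, -0.0, 1.469]
contact_force: [-0.0, 0.6, -0.3]
opening: 0.748
grasp_force: 0.0
```

Call:
servo_tool --pt "0 0 0 0 0 0" --pt "0 0 0 0 0 0" --pt "0 0 0 0 0 0" --pt "0 0 0 0 0 0" --pt "0 0 0 0 0 0" --pt "0 0 0 0 0 0" --pt "0 0 0 0 0 0" --pt "0 0 0 0 0 0" --fingers -1 --grip_force 50

```text
clock: 36.2
tool_pos: [0.3934, 0.2878, 0.0884]
ee_rot: [3.141, -0.001, 1.469]
contact_force: [-1.3, -1.5, 7.9]
opening: 0.251
grasp_force: 48.7
```

Call:
servo_tool --pt "0 0 -0.1 0 0 0" --pt "0 0 -0.25 0 0 0" --pt "0 0 -0.45 0 0 0" --pt "0 0 -0.65 0 0 0" --pt "0 0 -0.75 0 0 0" --pt "0 0 -0.8 0 0 0" --pt "0 0 -0.8 0 0 0" --pt "0 0 -0.8 0 0 0"

```text
clock: 37.0
tool_pos: [0.3927, 0.2873, 0.1669]
ee_rot: [-3.141, 0.001, 1.469]
contact_force: [-0.2, -0.0, -1.4]
opening: 0.251
grasp_force: 49.4
```

Call:
servo_tool --pt "0.005 0.05 0 0 0 0" --pt "0.015 0.15 0 0 0 0" --pt "0.03 0.3 0 0 0 0" --pt "0.045 0.45 0 0 0 0" --pt "0.06 0.58 0 0 0 0" --pt "0.07 0.67 0 0 0 0" --pt "0.074 0.723 0 0 0 0" --pt "0.074 0.723 0 0 0 0"

```text
clock: 37.8
tool_pos: [0.4661, 0.2874, 0.1673]
ee_rot: [-3.141, 0.0, 1.468]
contact_force: [-0.5, 0.1, 0.0]
opening: 0.25
grasp_force: 49.4
```

Call:
servo_tool --pt "0.005 0.05 0 0 0 0" --pt "0.015 0.15 0 0 0 0" --pt "0.03 0.3 0 0 0 0" --pt "0.045 0.45 0 0 0 0" --pt "0.06 0.58 0 0 0 0" --pt "0.07 0.67 0 0 0 0" --pt "0.074 0.723 0 0 0 0" --pt "0.074 0.723 0 0 0 0"

```text
clock: 38.6
tool_pos: [0.5388, 0.2874, 0.1674]
ee_rot: [3.142, 0.0, 1.469]
contact_force: [-0.2, 0.2, -1.2]
opening: 0.249
grasp_force: 49.4
```

Call:
servo_tool --pt "0.005 0.05 0 0 0 0" --pt "0.015 0.15 0 0 0 0" --pt "0.03 0.3 0 0 0 0" --pt "0.045 0.45 0 0 0 0" --pt "0.06 0.58 0 0 0 0" --pt "0.07 0.67 0 0 0 0" --pt "0.074 0.723 0 0 0 0" --pt "0.074 0.723 0 0 0 0"

```text
clock: 39.4
tool_pos: [0.6115, 0.2874, 0.1673]
ee_rot: [-3.142, 0.0, 1.469]
contact_force: [0.5, 0.1, -0.7]
opening: 0.248
grasp_force: 49.4
```

Call:
servo_tool --pt "0 0 0.1 0 0 0" --pt "0 0 0.25 0 0 0" --pt "0 0 0.4 0 0 0" --pt "0 0 0.5 0 0 0" --pt "0 0 0.56 0 0 0" --pt "0 0 0.6 0 0 0" --pt "0 0 0.62 0 0 0" --pt "0 0 0.63 0 0 0" --pt "0 0 0.635 0 0 0" --pt "0 0 0.635 0 0 0"

```text
clock: 40.4
tool_pos: [0.6112, 0.2875, 0.1043]
ee_rot: [3.141, -0.0, 1.469]
contact_force: [1.0, 0.5, -1.9]
opening: 0.252
grasp_force: 49.4
```

Call:
servo_tool --pt "0 0 0 0 0 0" --pt "0 0 0 0 0 0" --pt "0 0 0.004 0 0 0" --pt "0 0 0.008 0 0 0" --pt "0 0 0.008 0 0 0"

```text
clock: 40.9
tool_pos: [0.6112, 0.2875, 0.1035]
ee_rot: [3.141, -0.0, 1.469]
contact_force: [-0.0, 0.0, 2.1]
opening: 0.251
grasp_force: 49.7
```

Contact starts. A hair lower, then release and retreat.

Call:
servo_tool --pt "0 0 0.003 0 0 0" --pt "0 0 0.003 0 0 0"

```text
clock: 41.1
tool_pos: [0.6113, 0.2876, 0.1035]
ee_rot: [3.141, -0.0, 1.469]
contact_force: [-2.0, 0.2, 5.4]
opening: 0.252
grasp_force: 50.0
```

Call:
servo_tool --pt "0 0 0 0 0 0" --pt "0 0 0 0 0 0" --pt "0 0 0 0 0 0" --pt "0 0 0 0 0 0" --pt "0 0 0 0 0 0" --fingers 0

```text
clock: 41.6
tool_pos: [0.6111, 0.2875, 0.1028]
ee_rot: [-3.141, 0.0, 1.469]
contact_force: [-0.3, 0.3, -0.4]
opening: 0.505
grasp_force: 0.0
```

Call:
servo_tool --pt "0 0 -0.2 0 0 0" --pt "0 0 -0.5 0 0 0" --pt "0 0 -0.9 0 0 0" --pt "0 0 -1 0 0 0" --pt "0 0 -1 0 0 0"

```text
clock: 42.1
tool_pos: [0.6118, 0.2877, 0.2048]
ee_rot: [3.139, -0.002, 1.469]
contact_force: [-0.5, 0.3, 0.2]
opening: 0.499
grasp_force: 0.0
```

Call:
servo_tool --pt "0 -0.4 0 0 0 0" --pt "0 -0.8 0 0 0 0" --pt "0 -1 0 0 0 0" --pt "0 -1 0 0 0 0"

```text
clock: 42.5
tool_pos: [0.5089, 0.2977, 0.2015]
ee_rot: [-3.139, 0.002, 1.47]
contact_force: [0.5, -0.3, 0.3]
opening: 0.503
grasp_force: 0.0
```

Call:
servo_tool --pt "0.4 -0.4 0 0 0 0" --pt "0.8 -0.8 0 0 0 0" --pt "1 -1 0 0 0 0" --pt "1 -1 0 0 0 0" --pt "1 -1 0 0 0 0"

```text
clock: 43.0
tool_pos: [0.4222, 0.4075, 0.2018]
ee_rot: [-3.141, 0.001, 1.47]
contact_force: [0.1, -0.2, -0.5]
opening: 0.501
grasp_force: 0.0
```

Run:
```python
from h import *
I=[snap(n)['color'] for n in('side','top')]
cv2.imwrite('pics/end.png',np.vstack([cv2.resize(I[0][90:450,200:520],(534,600))]+[]) if 0 else np.hstack([cv2.resize(I[0][100:480,200:480],(400,543)),cv2.resize(I[1][130:320,120:520],(400,543)[:1]+(190,)) if 0 else cv2.copyMakeBorder(I[1][130:320,120:520],0,353,0,0,cv2.BORDER_CONSTANT)]))
```

```text
(no output)
```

View pics/end.png

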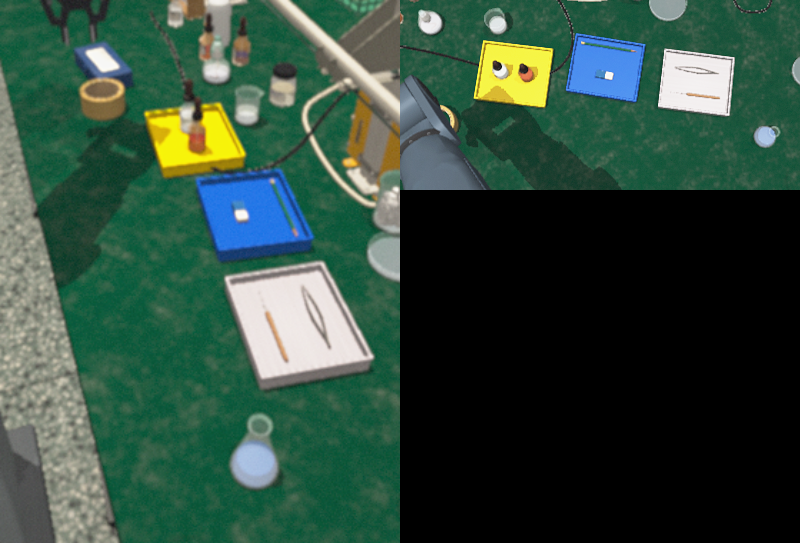

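All five things are in place: both bottles stand in the yellow tray (187,110 and 197,135), the eraser is in the blue tray (240,212), and the needle and forceps are in the steel tray. The flask and tape have not moved.

```bash
python3 -c "
from workcell import ctrl
print(ctrl.job_done())"
```

```text
the job is handed in; nothing more can be done
None
```

The job is handed in: the final pictures show all five things sorted into their trays as asked, in order and in about 43 s, with both bottles upright and the flask and tape where they were.

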